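# Load the bench press and work its pedal

## Robot

A 6-joint arm with a two-finger parallel gripper is mounted at the origin on the work surface. World frame = base frame: x ahead of the robot, y to its left, z up, the work surface at z = 0. Lengths are in m, angles in degrees, forces in N, time in s.
With the tool pointing down it reaches from about 0.25 to 0.725 m from the base axis. Payload 9.7 kg.
Tool frame: the origin (TCP) lies at the very end of the fingers, on their centre line; the grasp point (between the pads) lies 19 mm behind it; z points along the fingers, y is the line along which they close (so a half turn about z gives the same grasp; the last joint's range is limited). The gripper opens to 85 mm and grips with 20 to 120 N. Pads are 22 mm wide; open, the fingers measure 114 mm over their backs; the gripper's body (76 mm by 85 mm) begins 54 mm behind the grasp point. The pads swing forward as they close: fully open they stand 13 mm farther back than shut.
Start: joints at [-67.609, 4.979, 10.078, 95.1, 0, 90], TCP at [0.21, -0.509, 0.231] pointing down, gripper open.
Joint ranges: [-179.16, 179.16], [-48.56, 103.87], [-65.8, 70.77], [-126.05, 130.52], [-82.76, 87.17], [-180, 180]. Speed limits (degrees/s): [127.2, 127.2, 147.25, 180, 180, 180].

## Interface

Orientations are given as [roll, pitch, yaw] about the fixed x, y, z axes, in that order (R = Rz(yaw) Ry(pitch) Rx(roll)).
In Python, from workcell import bot, viewer, finder gives the robot as it stands. The module is installed in compiled form; this text tells all that it offers.
- The arm moves only by the shell command python3 -m inch 'ROWS' [FORCE]. ROWS is JSON, a list that holds one entry, the list of rows, each a list of 7 numbers: the opening in per cent of the stroke, from 0 (shut) to 100 (fully open), then the shift along the tool's x, y, z in mm, then the turn, a rotation vector about the tool's x, y, z in degrees. In form: [[[grip, tx, ty, tz, ax, ay, az], ...]]. A call has 1 to 8 rows; each row shifts and turns the commanded pose from where the row before left it, along the tool's axes as they then stand; what a row does not reach is not made up. A row lasts 1/8 s, in which the tool goes at most 62.5 mm and 10.7 degrees, less where a joint would pass 70% of its speed; a pose out of reach is approached as far as the arm can. A call with a gripper value outside its range is refused whole. The fingers move at their own pace and stop on an object; FORCE is the grip in N (left out, the last holds). Time passes only in rows, so rows that do not move let the fingers close. It gives the time, the measured TCP pose, the force, the opening and the grip force at its end, in the units of the state.
- bot.get_obs(): the state, without advancing time (a new reading comes with each control period).
- viewer.camera(name): name is "scene" or "top" or "wrist"; returns a dict with "pixels" (420x560x3 uint8, red, green, blue), "vfov" (degrees; the focal length in pixels is half the picture's height over the tangent of half this angle, whatever the lens; pixels are square), "cx", "cy" (the principal point, pixels), "R" (3x3) and "t" (3): a world point X has camera coordinates R X + t. Camera axes: x right, y down, z forward; pixel columns grow to the right and rows downward; lengths in m; the calibration is good to about 2 mm. A picture is of the moment at which its call begins. There is no depth.
- bot.job_done(): hands the job in; it is judged then, once.
Trained networks look in the newest picture that a camera, given by its name, has taken for a name from the list of things; names that differ only in an ending like _2 or _b are one class to them, and where a whole thing is asked for, a point or a joint stands for the part that bears it (a point fixed in the world has none). Each returns a list of dicts, best first, with "conf" (0 to 1); they miss things now and then, are a little off and sometimes report something else, mostly with a low value. They report only what shows in the picture. A call takes as long as a camera call. They do not tell look-alikes from the thing itself.
- finder.outline_of(camera, thing): "pixels" (420x560 bool, what is visible of it) and "extent" ([centre column, centre row, width, height] in pixels, round what is visible of it).
- finder.mark_of(camera, thing): "position" ([column, row] in pixels: a listed point, or the origin of a listed thing).
The state is a dict: "time": time; "q": joint angles; "qd": joint speeds; "joint_efforts": joint torques, N m; "ee_pos": TCP position; "tcp_rot": TCP orientation; "wrist_force": force on the tool from outside, world axes, zero at the start; "torque": the same for the moment, N m; "opening": finger opening in m; "grasp_force": force on a finger pad.
Only numpy, scipy, OpenCV 4.12 (cv2) and the standard library are available. Lean on these libraries where they do the work, as an engineer would, in place of code of your own. Each camera call takes 0.05 s, during which the arm holds its last target. There are 200 camera calls.

## Task

Put the loading carrier with the black shell on the bed of the bench press, lying flat between the two guide strips with the shell end inwards, and slide it in under the head until it stands squarely against the back gauge. Only then press the pedal right down to its stop, hold it there for a good second, and let it come back up. Leave the carrier home in the press and do not disturb the other things on the bench.

Things in the scene. Friction and masses are not known exactly. Their poses are not given: they have to be found in the camera images.
- carrier: Loading carrier, loose, about 0.35 kg: plywood plate 170 (x) x 96 (y) x 12 mm thick; on its +x half a fixed black moulded shell 85 x 84 mm, 6 mm thick (top at z = 18 mm); on its -x half a wooden grip bar. Origin: centre of the plate's underside, z up. It starts flat on the bench, left or right of the press, with the pedal on the other side.
- grip (a point): Grasp point in the carrier's wooden grip bar, 55 mm towards -x from the carrier's origin and 37 mm above its underside. The bar is 56 mm long (carrier x), 20 mm wide (y) and stands from z = 12 to 52 mm on the carrier: pinch it across its width.
- nose (a point): Middle of the carrier's far (+x, shell end) edge, at its underside: 85 mm in front of the carrier's origin.
- press: Blue C-frame bench press, fixed, its throat open to its -x (towards the robot). Origin: on the bench under the bed, x pointing into the throat. Bed 170 mm wide, from x = -160 to +200 mm, top at z = 30 mm. Its head (80 mm wide) overhangs the bed from x = +40 mm back, z = 150 to 240 mm; in front of x = +38 mm all is open above the bed.
- bed (a point): Point on the bed's top face, on its centre line, 65 mm towards -x from the press origin. Midway between two steel guide strips on the bed, along x from 90 mm before to 90 mm behind this point, 12 mm high, 12 mm wide, inner faces at y = +-57 mm (9 mm to spare on each side of the carrier).
- platen_face (a point): Centre of the underside of the steel platen under the head, 43 (x) x 80 (y) mm, its front edge at press x = +40 mm. It stands 60 mm above the bed and comes down to 20 mm above it as the pedal is pressed: it clears the carrier's shell but not the grip bar.
- gauge: Back gauge: fixed aluminium bar across the bed, 150 mm wide (y), 22 mm high, 12 mm thick, at the rear under the head; its ends show from above on both sides of the head. Its setting along the bed varies by 20 mm. Origin: at bed height, middle of its front face, which the carrier's far edge comes to; axes as the press. With the carrier home, point grip is 140 mm in front of it.
- pedal_base: Pedal unit, fixed to the bench: dark base plate 200 (x) x 90 (y) x 10 mm, with two cheeks carrying a hinge along y at x = +75 mm, z = 35 mm. Origin: centre of its underside on the bench.
- pad (a point): Where to press: centre of the ribbed rubber pad on top of the steel tread, 110 mm from the hinge. The tread is 78 mm wide and 150 mm long, hinged at its +x end, rising towards -x. The point moves with the tread: about 77 mm above the bench when up, about 42 mm at the stop.
- pedal (a joint): Angle of the spring pedal: 0 = up (at rest), 0.33 rad = down at its stop. It needs about 6 N on the pad to start and 13 N at the stop, and springs back when let go.
- jar: Bystander: loose jar of glue, 68 mm across, 100 mm high; origin under its centre.
- mallet: Bystander: loose hammer, 220 mm long, lying on the bench; origin under its middle.
- carton: Bystander: loose open cardboard box 130 x 170 mm, 80 mm high, with black shells standing in it; origin under its centre.
Mind the look-alikes: they are no part of the job. Leave any purple look-alike of the pedal_base alone.

How it is judged:
By the outcome, as a careful person would: the job done as asked, in the order asked, and still so for the second after the job is handed in, with the robot touching nothing.
It also fails if it takes over 64 s, if anything falls off the work surface, if the arm or the gripper's body presses on something with over 40 N, if the wrist force passes 120 N, or if a joint passes its speed limit or range.

## Working session

There is one attempt and no reset: what is moved stays moved. The work goes in short steps, Python scripts to look and compute and a shell command to move; the robot and the scene stay as the last step left them, time stands still between calls to the robot, and variables do not carry over. Pictures are saved under pics/ and viewed, at most 10 in all, crops included, and the job is handed in when it is done.

```bash
mkdir -p pics
cat > h.py <<'E'
import numpy as np, cv2, sys
from workcell import bot, viewer, finder
def cam(n):
    c=viewer.camera(n); c['f']=210/np.tan(np.radians(c['vfov'])/2); c['R']=np.array(c['R']); c['t']=np.array(c['t']); return c
def ray(c,p):
    d=c['R'].T@np.array([(p[0]-c['cx'])/c['f'],(p[1]-c['cy'])/c['f'],1.]); return -c['R'].T@c['t'], d/np.linalg.norm(d)
def at(c,p,z):
    o,d=ray(c,p); return o+d*(z-o[2])/d[2]
def proj(c,X):
    x=c['R']@np.array(X,float)+c['t']; return np.array([c['cx']+c['f']*x[0]/x[2],c['cy']+c['f']*x[1]/x[2]])
def tri(obs):
    A=np.zeros((3,3));b=np.zeros(3)
    for c,p in obs:
        o,d=ray(c,p); M=np.eye(3)-np.outer(d,d); A+=M;b+=M@o
    X=np.linalg.solve(A,b); return X,[np.round(proj(c,X)-p,1) for c,p in obs]
def save(c,n): cv2.imwrite('pics/'+n,c['pixels'][:,:,::-1])
E
python3 - <<'E'
from h import *
np.set_printoptions(precision=4,suppress=True)
C={n:cam(n) for n in('top','scene','wrist')}
im=np.hstack([C['top']['pixels'],C['scene']['pixels']])
save(C['top'],'top0.png');save(C['scene'],'scene0.png')
for n in C:
  print(n,C[n]['vfov'],-C[n]['R'].T@C[n]['t'])
  for th in ['carrier','grip','nose','press','bed','platen_face','gauge','pedal_base','pad','jar','mallet','carton']:
    print(th,[(round(d['conf'],2),np.round(d['position'],1).tolist()) for d in finder.mark_of(n,th)][:3])
E
```

```text
top 44.55528337319813 [0.1218 0.0395 1.6662]
carrier [(0.63, [188.0, 191.4]), (0.18, [206.1, 130.3])]
grip [(0.58, [183.9, 200.2]), (0.51, [289.6, 119.2])]
nose [(0.7, [189.8, 164.9])]
press [(0.79, [289.5, 151.6])]
bed [(0.89, [294.3, 165.7])]
platen_face [(0.47, [290.0, 126.5])]
gauge []
pedal_base [(0.8, [385.7, 286.3]), (0.68, [380.4, 207.7]), (0.59, [454.5, 199.4])]
pad [(0.95, [388.4, 293.0]), (0.76, [385.6, 207.8]), (0.75, [461.6, 203.5])]
jar [(0.85, [205.5, 132.7])]
mallet [(0.86, [370.0, 132.4]), (0.22, [291.7, 162.7])]
carton [(0.88, [92.0, 214.4])]
scene 50.8519285915866 [ 1.042  -0.9446  0.9887]
carrier [(0.85, [327.0, 185.6])]
grip [(0.69, [314.0, 176.8])]
nose [(0.96, [349.5, 192.9])]
press [(0.77, [321.1, 252.7])]
bed [(0.58, [300.8, 236.4]), (0.42, [214.7, 292.6]), (0.39, [296.6, 330.9])]
platen_face [(0.81, [340.8, 237.3]), (0.25, [346.7, 260.4])]
gauge [(0.7, [349.2, 261.8])]
pedal_base [(0.98, [155.4, 357.9]), (0.75, [214.4, 295.4]), (0.67, [145.3, 262.3])]
pad [(0.78, [206.1, 272.2]), (0.69, [145.3, 338.6]), (0.62, [136.5, 235.3])]
jar [(0.83, [373.9, 208.4]), (0.66, [206.5, 269.0])]
mallet [(0.97, [292.7, 327.1])]
carton [(0.62, [342.7, 145.8]), (0.5, [318.6, 252.2])]
wrist 62.368838341362625 [ 0.2695 -0.4826  0.3727]
carrier []
grip []
nose []
press []
bed []
platen_face []
gauge []
pedal_base [(0.73, [111.4, 147.9])]
pad [(0.93, [51.2, 177.3])]
jar []
mallet []
carton []
```

```bash
ls pics; python3 -c "
from workcell import bot;print(bot.get_obs())"
```

```text
scene0.png
top0.png
{'time': 1.95, 'q': array([-6.76093776e+01,  4.97879523e+00,  1.00773638e+01,  9.50986672e+01,
        1.05678718e-04,  8.99997552e+01]), 'qd': array([ 0.02486956, -0.05207532,  0.11010384, -0.03775776, -0.08140515,
        0.11767382]), 'joint_efforts': array([-1.76064867e-03, -5.20089662e+01,  4.64859760e+01,  1.61865344e-03,
       -1.35710011e-04, -9.56035251e-06]), 'ee_pos': array([ 0.20950504, -0.50853217,  0.23127753]), 'tcp_rot': array([-1.79999901e+02, -1.05679140e-04,  2.23908672e+01]), 'wrist_force': array([-0.38681239,  0.60608322,  0.53699588]), 'torque': array([-0.03136681, -0.00128985, -0.00765772]), 'grasp_force': 0.0, 'opening': 0.08562492031203192}
```

View pics/top0.png

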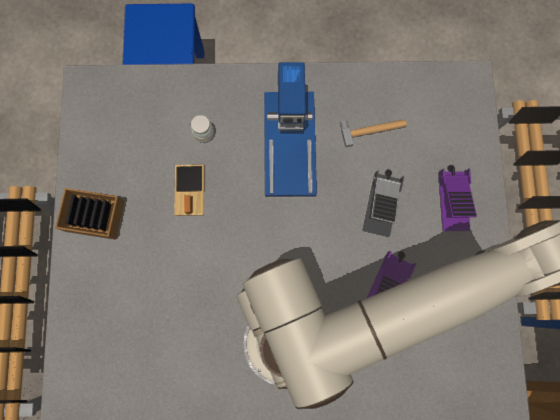

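View pics/scene0.png

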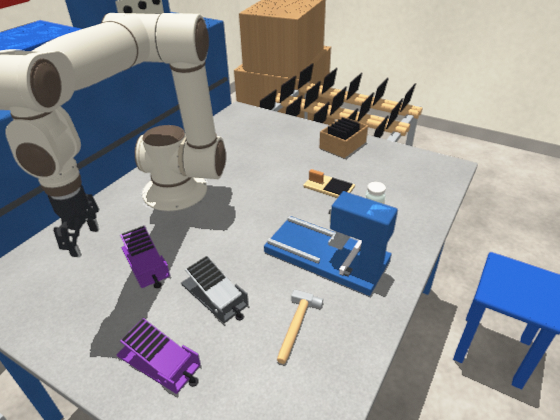

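Top: carrier (189,190), press (290,150) with throat facing down to the robot. Three pedal units: dark/steel one at (384,202), purple ones at (457,200) and (391,278). Only the dark-based one fits the description (dark base, steel tread, not purple). The carrier is alone of its kind (the carton's shells are not carriers). Measuring and confirming in a crop.

Run:
```python
from h import *
np.set_printoptions(precision=4,suppress=True)
T=cam('top');S=cam('scene')
def near(l,p): return min(l,key=lambda d:np.hypot(*(np.array(d['position'])-p)))['position'] if l else None
for th,a,b in [('grip',(187,203),(314,177)),('nose',(190,165),(349,193)),('bed',(294,166),(300,236)),('pad',(385,207),(206,272)),('pedal_base',(380,207),(214,295)),('carrier',(189,190),(327,186)),('press',(289,151),(321,252))]:
    p=near(finder.mark_of('top',th),a);q=near(finder.mark_of('scene',th),b); X,e=tri([(T,p),(S,q)]); print(th,p,q,X,e)
for th,c,z in [('carrier',(189,190),.012),('pedal_base',(383,204),.03),('press',(290,150),.03)]:
    for d in finder.outline_of('top',th):
        if np.hypot(d['extent'][0]-c[0],d['extent'][1]-c[1])<25:
            m=np.argwhere(d['pixels'])[:,::-1].astype(float)
            P=np.array([at(T,p,z)[:2] for p in m])*1000
            r=cv2.minAreaRect(P.astype(np.float32)); print(th,d['conf'],r)
np.save('top.npy',T['pixels']);
import pickle;pickle.dump((T,S),open('ts.pkl','wb'))
im=T['pixels'][90:250,160:420]
cv2.imwrite('pics/crop1.png',cv2.resize(im,None,fx=3,fy=3,interpolation=cv2.INTER_CUBIC)[:,:,::-1])
```

```text
grip [188.8, 199.3] [316.2, 176.5] [0.4528 0.2974 0.0399] [array([0.7, 1. ]), array([ 1. , -0.3])]
nose [189.2, 164.8] [349.6, 192.6] [0.5824 0.3066 0.0038] [array([-0.2, -0.3]), array([-0.3,  0.1])]
bed [295.3, 165.0] [300.4, 238.8] [ 0.5648 -0.0459  0.047 ] [array([-0.4, -0.5]), array([-0.7,  0.2])]
pad [385.1, 206.7] [205.4, 270.5] [ 0.414  -0.3238  0.0824] [array([-0.3, -0.3]), array([-0.5,  0.1])]
pedal_base [379.3, 207.8] [213.6, 296.6] [ 0.4296 -0.3264 -0.0174] [array([-0.5, -0.5]), array([-0.8,  0.1])]
carrier [189.5, 190.2] [326.4, 186.5] [0.4926 0.3026 0.0036] [array([0.3, 0.5]), array([ 0.5, -0.1])]
press [288.6, 152.2] [318.5, 254.4] [ 0.6234 -0.0283 -0.0074] [array([-0. , -0.1]), array([-0.1,  0. ])]
carrier 0.69 ((494.91839599609375, 307.1850891113281), (172.61703491210938, 98.55036163330078), 0.5064471960067749)
press 0.82 ((697.206787109375, -31.704925537109375), (473.9375305175781, 170.5245819091797), 0.034350957721471786)
```

View pics/crop1.png

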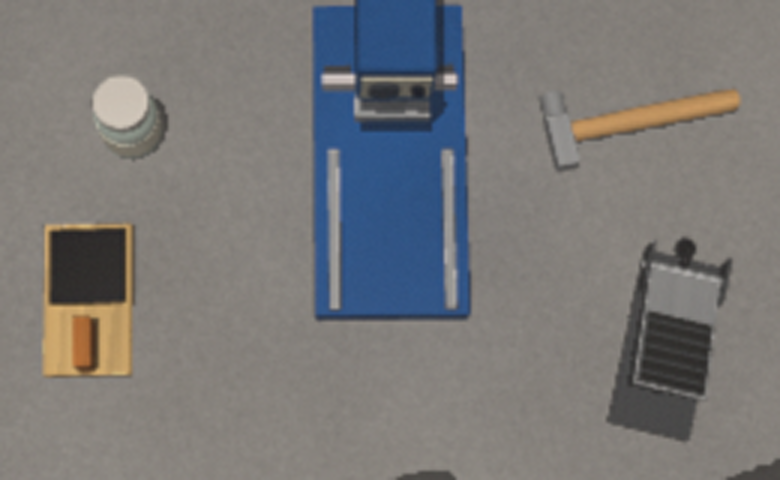

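Crop confirms it: carrier (crop 88,300) with shell end away from the robot, dark steel pedal (crop 675,345), press strips at crop columns ≈334 and ≈450, gauge ends at (338,78) and (448,78). Moving over the press on the way to the carrier.

```bash
python3 -m inch '[[[100,45,-39,-9,0,0,7.5],[100,39.5,-44.4,-9,0,0,7.5],[100,33.3,-49.2,-9,0,0,7.4],[100,26.7,-53,-9,0,0,0],[100,26.7,-53,-9,0,0,0],[100,26.7,-53,-9,0,0,0],[100,26.7,-53,-9,0,0,0],[100,26.7,-53,-9,0,0,0]]]' 60
python3 -m inch '[[[100,10,-40,0,0,0,0],[100,0,0,0,0,0,0]]]'
python3 - <<'E'
from h import *
import pickle
np.set_printoptions(precision=4,suppress=True)
W=cam('wrist');save(W,'w1.png');o=bot.get_obs();print(o['time'],o['ee_pos'],o['tcp_rot'],o['q'],W['R'],-W['R'].T@W['t'])
pickle.dump(W,open('w1.pkl','wb'))
T,S=pickle.load(open('ts.pkl','rb'))
c=lambda x,y:(160+x/3,90+y/3)
for n,p,z in [('L strip far',(334,150),.042),('L near',(335,308),.042),('R far',(447,150),.042),('R near',(452,308),.042),('gaugeL',(338,86),.052),('gaugeR',(448,86),.052),('bedNL',(316,318),.03),('bedNR',(469,318),.03),('carNL',(43,376),.012),('carNR',(131,377),.012),('carFR',(133,224),.012),('carFL',(45,224),.012)]:
    print(n,at(T,c(*p),z)[:2])
E
```

```text
time: 3.9
ee_pos: [0.4238, -0.0823, 0.3038]
tcp_rot: [180.0, -0.1, -0.0]
wrist_force: [0.7, -0.9, 0.9]
opening: 0.0852
grasp_force: 0.0
time: 4.15
ee_pos: [0.4338, -0.042, 0.3032]
tcp_rot: [-180.0, 0.0, 0.2]
wrist_force: [-0.6, -0.4, 0.2]
opening: 0.0853
grasp_force: 0.0
4.2 [ 0.4334 -0.0432  0.3032] [179.9948   0.0085   0.1584] [ -5.686   -8.241    5.3248 103.5737  -0.006  174.1556] [[ 0.0047 -1.      0.0003]
 [-0.9663 -0.0045  0.2573]
 [-0.2573 -0.0015 -0.9663]] [ 0.4987 -0.0407  0.4452]
L strip far [0.6512 0.0297]
L near [0.4729 0.0317]
R far [ 0.6492 -0.095 ]
R near [ 0.4708 -0.0948]
gaugeL [0.7217 0.0241]
gaugeR [ 0.7199 -0.0976]
bedNL [0.4648 0.0524]
bedNR [ 0.4619 -0.114 ]
carNL [0.409  0.3506]
carNR [0.4063 0.255 ]
carFR [0.5786 0.2542]
carFL [0.5802 0.3517]
```

View pics/w1.png

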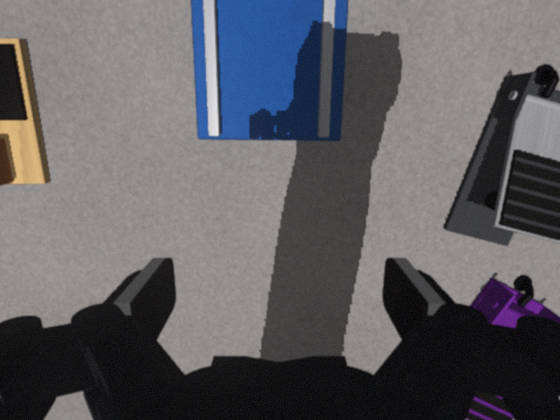

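Wrist view shows the press bed's near edge (row 139, cols 199–340) and strips; carrier at left edge. At yaw 0 joint 6 would run out over the carrier, so I'll turn to yaw 180 on the way (this also keeps the camera away from the press head).

Run:
```python
from h import *
import pickle
np.set_printoptions(precision=4,suppress=True)
W=pickle.load(open('w1.pkl','rb'))
for n,p,z in [('Ls near',(213.5,136),.042),('Ls far',(210,0),.042),('Rs near',(324,137),.042),('Rs far',(329,0),.042),('bedNL',(199,139),.03),('bedNR',(340,139),.03),('car NR',(47,182),.012),('car R',(26,38),.012)]:
    print(n,at(W,p,z)[:2])
# plan rows
tgt=np.array([.4385-.005,.303,.20]);p=np.array([.4334,-.0432,.3032]);n=17
yaw=0.16;d=(tgt-p)/n*1000
for i in range(n):
    a=np.radians(yaw); print(i,np.round([d[0]*np.cos(a)+d[1]*np.sin(a), d[0]*np.sin(a)-d[1]*np.cos(a), -d[2]],1)); yaw+=180/n
```

```text
Ls near [0.4737 0.0335]
Ls far [0.6124 0.0311]
Rs near [ 0.4732 -0.0926]
Rs far [ 0.613  -0.0925]
bedNL [0.4694 0.053 ]
bedNR [ 0.4702 -0.1131]
car NR [0.4135 0.2528]
car R [0.581  0.2488]
0 [  0.1 -20.4   6.1]
1 [  3.8 -20.    6.1]
2 [  7.4 -19.    6.1]
3 [ 10.8 -17.3   6.1]
4 [ 13.8 -15.    6.1]
5 [ 16.3 -12.2   6.1]
6 [18.3 -9.   6.1]
7 [19.6 -5.5  6.1]
8 [20.3 -1.8  6.1]
9 [20.3  1.9  6.1]
10 [19.6  5.6  6.1]
11 [18.2  9.1  6.1]
12 [16.2 12.3  6.1]
13 [13.7 15.1  6.1]
14 [10.7 17.3  6.1]
15 [ 7.3 19.   6.1]
16 [ 3.7 20.   6.1]
```

```bash
python3 -m inch '[[[100,0,-20.4,6,0,0,-10.6],[100,3.8,-20,6,0,0,-10.6],[100,7.4,-19,6,0,0,-10.6],[100,10.8,-17.3,6,0,0,-10.6],[100,13.8,-15,6,0,0,-10.6],[100,16.3,-12.2,6,0,0,-10.6],[100,18.3,-9,6,0,0,-10.6],[100,19.6,-5.5,6,0,0,-10.6]]]' | sed -n 1,3p
python3 -m inch '[[[100,20.3,-1.8,6,0,0,-10.6],[100,20.3,1.9,6,0,0,-10.6],[100,19.6,5.6,6,0,0,-10.6],[100,18.2,9.1,6,0,0,-10.6],[100,16.2,12.3,6,0,0,-10.6],[100,13.7,15.1,6,0,0,-10.6],[100,10.7,17.3,6,0,0,-10.6],[100,7.3,19,6,0,0,-10.6]]]'| sed -n 1,3p
python3 -m inch '[[[100,3.7,20,6,0,0,-10.4],[100,0,0,0,0,0,0]]]'| sed -n 1,3p
cat > look.py <<'E'
from h import *
import pickle
np.set_printoptions(precision=4,suppress=True)
n=sys.argv[1];W=cam('wrist');save(W,n+'.png');pickle.dump(W,open(n+'.pkl','wb'));o=bot.get_obs();print(o['time'],o['ee_pos'],o['tcp_rot'],o['q'],o['wrist_force'],-W['R'].T@W['t'])
E
python3 look.py w2
```

```text
time: 5.2
ee_pos: [0.4338, 0.1182, 0.2552]
tcp_rot: [180.0, 0.0, 85.0]
time: 6.2
ee_pos: [0.4343, 0.2811, 0.2072]
tcp_rot: [-180.0, 0.0, 169.8]
time: 6.45
ee_pos: [0.4339, 0.3016, 0.2006]
tcp_rot: [-180.0, -0.1, 180.0]
6.5 [0.4339 0.3012 0.2011] [-179.9629   -0.0277  179.8004] [34.7759  1.4953  3.0789 91.6276 -0.0145 34.9755] [ 0.6622  0.0117 -0.091 ] [0.3685 0.3028 0.3427]
```

View pics/w2.png

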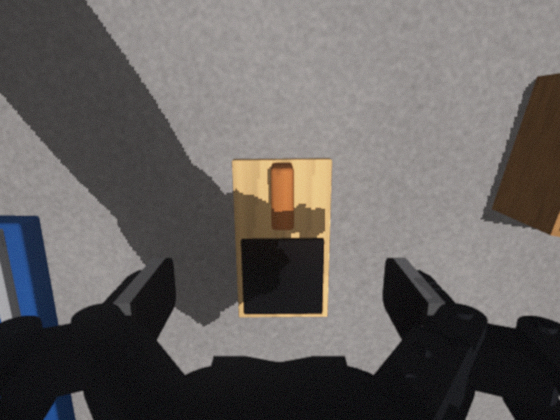

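Wrist view: carrier corners (233,159),(331,159),(240,317),(328,317); bar top about (283,197). Refining with the two views.

Run:
```python
from h import *
import pickle
np.set_printoptions(precision=4,suppress=True)
W=pickle.load(open('w2.pkl','rb'));T,S=pickle.load(open('ts.pkl','rb'))
for p in [(233,159),(331,159),(240,317),(328,317)]: print(p,at(W,p,.012)[:2])
c=lambda x,y:(160+x/3,90+y/3)
for a,b in [((233,159),(43,376)),((331,159),(131,377)),((240,317),(133,224)),((328,317),(45,224))]:
    pass
print('NL',tri([(W,(331,159)),(T,c(43,376))]));print('NR',tri([(W,(233,159)),(T,c(131,377))]))
g=np.array(W['pixels']).astype(int);m=((g[:,:,0]-g[:,:,2]>70)&(g[:,:,1]<g[:,:,0]*.62)&(g[:,:,0]>100)).astype(np.uint8);m[:150]=0;m[245:]=0;m[:,:240]=0;m[:,330:]=0
P=np.argwhere(m)[:,::-1].astype(np.float32);print(len(P),cv2.minAreaRect(P),P.min(0),P.max(0))
gm=[finder.mark_of('wrist','grip')]; print(gm)
for z in(.037,.052): print(at(W,P.mean(0),z))
for d in gm[0]: print(at(W,d['position'],.037),tri([(W,d['position']),(T,(188.8,199.3)),(S,(316.2,176.5))]))
```

```text
(233, 159) [0.4107 0.2588]
(331, 159) [0.4107 0.3521]
(240, 317) [0.5811 0.2605]
(328, 317) [0.581  0.3555]
NL (array([ 0.4154,  0.3575, -0.0247]), [array([-0.,  0.]), array([-0.,  0.])])
NR (array([ 0.411 ,  0.2569, -0.0048]), [array([ 0.3, -1.9]), array([ 0.1, -0.6])])
496 ((282.0, 189.5), (45.0, 20.0), 90.0) [272. 167.] [292. 212.]
[[{'position': [280.2, 193.9], 'conf': 0.88}]]
[0.4367 0.3045 0.037 ]
[0.4333 0.3044 0.052 ]
[0.439  0.3037 0.037 ] (array([0.4479, 0.3019, 0.034 ]), [array([-2. ,  8.7]), array([-0.4,  2.8]), array([0.3, 0.1])])
```

```bash
python3 -m inch '[[[100,-7,3,60,0,0,-0.7],[100,0,0,60,0,0,0],[70,0,0,45,0,0,0],[50,0,0,16,0,0,0],[50,0,0,0,0,0,0]]]'
python3 -m inch '[[[0,0,0,0,0,0,0],[0,0,0,0,0,0,0],[0,0,0,0,0,0,0],[0,0,0,0,0,0,0],[0,0,0,0,0,0,0]]]' 60
```

```text
time: 7.18
ee_pos: [0.4408, 0.3045, 0.0207]
tcp_rot: [-180.0, -0.0, -179.4]
wrist_force: [0.1, -0.7, 0.3]
opening: 0.0424
grasp_force: 0.0
time: 7.8
ee_pos: [0.442, 0.3057, 0.0228]
tcp_rot: [179.9, 0.2, -179.3]
wrist_force: [0.1, -3.0, 7.3]
opening: 0.0191
grasp_force: 60.3
```

```bash
python3 -m inch '[[[0,0,0,-30,0,0,0],[0,0,0,-50,0,0,0],[0,-6,-20,-10,0,0,0.5],[0,-10,-50,0,0,0,0.5],[0,-10,-50,0,0,0,0],[0,-10,-50,0,0,0,0],[0,-10,-50,0,0,0,0],[0,-10,-50,0,0,0,0]]]'
python3 -m inch '[[[0,-10,-45,0,0,0,0],[0,-7,-20,0,0,0,0],[0,0,0,0,0,0,0],[0,0,0,0,0,0,0]]]'
python3 look.py w3
python3 - <<'E'
from h import *
import pickle
S=cam('scene');T=cam('top')
np.save('s3.npy',S['pixels']);pickle.dump((T,S),open('ts3.pkl','wb'))
a=S['pixels'][180:300,240:400]; b=T['pixels'][60:220,220:380]
W=pickle.load(open('w3.pkl','rb'))['pixels'][:,60:500]
A=cv2.resize(a,(400,300),interpolation=cv2.INTER_CUBIC);B=cv2.resize(b,(300,300),interpolation=cv2.INTER_CUBIC)
col=np.vstack([A,cv2.copyMakeBorder(B,0,0,0,100,cv2.BORDER_CONSTANT)])
Wr=cv2.resize(W,(400,382)); Wr=cv2.copyMakeBorder(Wr,0,218,0,0,cv2.BORDER_CONSTANT)
cv2.imwrite('pics/m3.png',np.hstack([col,Wr])[:,:,::-1])
E
```

```text
time: 8.8
ee_pos: [0.4962, 0.0334, 0.1112]
tcp_rot: [180.0, 0.1, 179.7]
wrist_force: [0.3, -0.0, -3.6]
opening: 0.0188
grasp_force: 59.5
time: 9.3
ee_pos: [0.5125, -0.0296, 0.1106]
tcp_rot: [180.0, 0.0, 179.7]
wrist_force: [-0.2, -0.0, -3.8]
opening: 0.0191
grasp_force: 59.7
9.35 [ 0.5125 -0.0294  0.1105] [179.9862   0.0005 179.7298] [-3.288  -0.7095 -9.1275 81.5823  0.0138 -3.0178] [-0.2315  0.5647 -3.5453] [ 0.4469 -0.0283  0.2526]
```

View pics/m3.png

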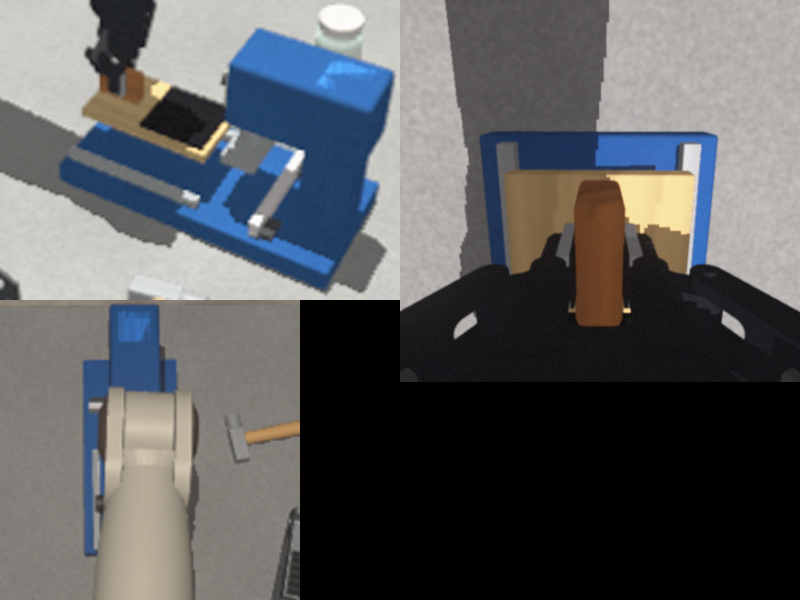

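Carrier hangs level in the grip above the bed, shell inwards; platen is up, gauge visible. Wrist panel: plate rear edge (503–694, row 171), strips inner faces near (518) and (678). Checking lateral offset.

Run:
```python
from h import *
import pickle
np.set_printoptions(precision=4,suppress=True)
W=pickle.load(open('w3.pkl','rb'))
u=lambda x,y:(60+(x-400)/.909,y/.909)
g=W['pixels'].astype(int)
ye=(g[:,:,0]-g[:,:,2]>50)&(g[:,:,0]>110)
bl=(g[:,:,2]-g[:,:,0]>50)
for r in (200,215,230,245,260): 
    c=np.where(ye[r,150:400])[0]+150; print(r,c.min(),c.max(),at(W,(c.min(),r),.0997)[:2],at(W,(c.max()+1,r),.0997)[:2])
for cc in (190,200,210,345,360,370):
    r=np.where(ye[:,cc])[0].min(); print('rear',cc,r,at(W,(cc,r),.0997)[:2])
for r in (150,160,170):
    c=np.where(bl[r])[0]; print('bed',c.min(),c.max(),at(W,(c.min(),r),.03)[:2],at(W,(c.max()+1,r),.03)[:2])
for cc in (160,220,280,340,400):
    r=np.where(bl[:,cc])[0].min(); print('bedN',cc,r,at(W,(cc,r),.03)[:2])
```

```text
200 176 383 [ 0.485  -0.0752] [0.4854 0.0192]
215 177 382 [ 0.4921 -0.0753] [0.4925 0.0193]
230 179 380 [ 0.4994 -0.075 ] [0.4998 0.0189]
245 179 379 [ 0.5068 -0.0756] [0.5072 0.019 ]
260 181 377 [ 0.5144 -0.0752] [0.5149 0.0186]
rear 190 190 [ 0.4804 -0.0685]
rear 200 188 [ 0.4795 -0.064 ]
rear 210 191 [ 0.4809 -0.0595]
rear 345 189 [0.4802 0.0013]
rear 360 189 [0.4803 0.0081]
rear 370 188 [0.4798 0.0125]
bed 151 408 [ 0.4695 -0.1099] [0.4702 0.0544]
bed 150 408 [ 0.4758 -0.1111] [0.4766 0.055 ]
bed 152 407 [ 0.4823 -0.1105] [0.4831 0.055 ]
bedN 160 151 [ 0.4701 -0.1042]
bedN 220 149 [ 0.469  -0.0659]
bedN 280 146 [ 0.4673 -0.0277]
bedN 340 146 [0.4675 0.0104]
bedN 400 148 [0.4689 0.0486]
```

```bash
python3 -m inch '[[[0,0,0,25,0,0,0],[0,0,0,20,0,0,0],[0,0,0,7,0,0,0],[0,0,0,0,0,0,0]]]' 
python3 -m inch '[[[0,0,0,2,0,0,0],[0,0,0,0,0,0,0]]]' | grep -E 'pos|wrist'
python3 -m inch '[[[0,0,0,2,0,0,0],[0,0,0,0,0,0,0]]]' | grep -E 'pos|wrist'
```

```text
time: 9.95
ee_pos: [0.5125, -0.0297, 0.0584]
tcp_rot: [180.0, -0.0, 179.7]
wrist_force: [0.7, -0.0, -4.0]
opening: 0.0193
grasp_force: 59.6
ee_pos: [0.5129, -0.0301, 0.0568]
wrist_force: [0.6, 0.2, -3.0]
ee_pos: [0.5126, -0.0302, 0.0542]
wrist_force: [-0.7, -0.3, -4.1]
```

```bash
python3 -m inch '[[[0,0,0,1.5,0,0,0],[0,0,0,0,0,0,0]]]' | grep -E 'pos|wrist'
python3 -m inch '[[[0,0,0,1,0,0,0],[0,0,0,0,0,0,0]]]' | grep -E 'pos|wrist'
```

```text
ee_pos: [0.5128, -0.0301, 0.053]
wrist_force: [-0.6, -0.1, -1.4]
ee_pos: [0.5128, -0.0301, 0.0528]
wrist_force: [-4.2, -0.0, 6.3]
```

Contact with the bed. Sliding in.

```bash
python3 -m inch '[[[0,-10,0,-0.6,0,0,0],[0,-15,0,0,0,0,0],[0,-15,0,0,0,0,0],[0,-10,0,0,0,0,0],[0,0,0,0,0,0,0]]]' | grep -E 'time|pos|wrist|rot'
python3 -m inch '[[[0,-3,0,0,0,0,0],[0,-3,0,0,0,0,0],[0,0,0,0,0,0,0]]]' | grep -E 'pos|wrist|rot'
python3 -m inch '[[[0,-3,0,0,0,0,0],[0,0,0,0,0,0,0]]]' | grep -E 'pos|wrist|rot'
```

```text
time: 11.58
ee_pos: [0.5645, -0.0304, 0.0529]
tcp_rot: [-180.0, 0.1, 179.7]
wrist_force: [1.5, 0.1, 2.2]
ee_pos: [0.5688, -0.0304, 0.0529]
tcp_rot: [-180.0, -0.0, 179.7]
wrist_force: [-5.5, -0.6, 6.5]
ee_pos: [0.5718, -0.0304, 0.0529]
tcp_rot: [-180.0, -0.0, 179.7]
wrist_force: [-6.2, 0.1, 5.9]
```

```bash
for i in 1; do python3 -m inch '[[[0,-3,0,0,0,0,0],[0,0,0,0,0,0,0]]]' | grep -E 'pos|wrist|rot'; done
python3 -m inch '[[[0,-2,0,0,0,0,0],[0,0,0,0,0,0,0]]]' | grep -E 'pos|wrist|rot'
python3 -m inch '[[[0,-2,0,0,0,0,0],[0,0,0,0,0,0,0]]]' | grep -E 'pos|wrist|rot'
```

```text
ee_pos: [0.5748, -0.0305, 0.0529]
tcp_rot: [-180.0, -0.0, 179.7]
wrist_force: [-6.2, 0.0, 7.1]
ee_pos: [0.5766, -0.0305, 0.0528]
tcp_rot: [-180.0, -0.0, 179.7]
wrist_force: [-7.1, 0.6, 7.1]
ee_pos: [0.5787, -0.0305, 0.0529]
tcp_rot: [-180.0, -0.0, 179.7]
wrist_force: [-6.3, -0.0, 6.5]
```

```bash
python3 -m inch '[[[0,-2,0,0,0,0,0],[0,0,0,0,0,0,0]]]' | grep -E 'pos|wrist|rot'
python3 -m inch '[[[0,-2,0,0,0,0,0],[0,0,0,0,0,0,0]]]' | grep -E 'pos|wrist|rot|torq'
python3 -m inch '[[[0,-2,0,0,0,0,0],[0,0,0,0,0,0,0]]]' | grep -E 'pos|wrist|rot'
```

```text
ee_pos: [0.5807, -0.0305, 0.0529]
tcp_rot: [-180.0, -0.0, 179.7]
wrist_force: [-5.9, -0.3, 6.5]
ee_pos: [0.5827, -0.0305, 0.0529]
tcp_rot: [-180.0, -0.0, 179.7]
wrist_force: [-6.7, -0.6, 6.3]
ee_pos: [0.5847, -0.0305, 0.0529]
tcp_rot: [-180.0, -0.0, 179.7]
wrist_force: [-6.6, 0.2, 7.2]
```

```bash
python3 -m inch '[[[0,-2,0,0,0,0,0],[0,0,0,0,0,0,0]]]' | grep -E 'pos|wrist|rot'
python3 - <<'E'
from h import *
S=cam('scene'); T=cam('top')
a=S['pixels'][190:290,260:400]
cv2.imwrite('pics/m4.png',cv2.resize(a,(784,560),interpolation=cv2.INTER_CUBIC)[:,:,::-1])
E
```

```text
ee_pos: [0.5857, -0.0305, 0.0529]
tcp_rot: [-180.0, -0.1, 179.7]
wrist_force: [-12.5, -0.1, 9.9]
```

View pics/m4.png

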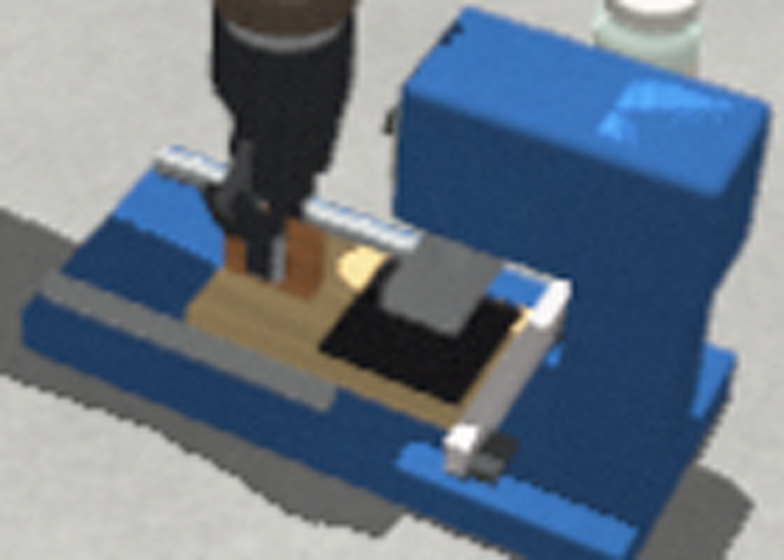

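The carrier's far edge reaches the gauge bar (crop 465–555, 290–430) as the force rises. Pushing a little more to seat it square.

```bash
python3 -m inch '[[[0,-1,0,0,0,0,0],[0,0,0,0,0,0,0]]]' | grep -E 'pos|wrist|rot'
python3 -m inch '[[[0,-1,0,0,0,0,0],[0,0,0,0,0,0,0]]]' | grep -E 'pos|wrist|rot'; python3 -c "
from workcell import bot;print(bot.get_obs()['torque'])"
```

```text
ee_pos: [0.5856, -0.0306, 0.0529]
tcp_rot: [-180.0, -0.3, 179.7]
wrist_force: [-19.7, -0.6, 13.2]
ee_pos: [0.5856, -0.0305, 0.0528]
tcp_rot: [-180.0, -0.4, 179.7]
wrist_force: [-23.9, 0.6, 16.6]
[-0.01683573  4.0959409   0.04450145]
```

```bash
python3 -m inch '[[[0,2,0,-0.5,0,0,0],[0,0,0,0,0,0,0]]]' | grep -E 'pos|wrist|rot'
python3 -m inch '[[[60,0,0,0,0,0,0],[60,0,0,0,0,0,0],[60,0,0,0,0,0,0],[60,0,0,-10,0,0,0],[60,0,0,-40,0,0,0],[60,0,0,-60,0,0,0],[60,10,0,-40,0,0,0],[60,0,0,0,0,0,0]]]'
python3 look.py w4
python3 - <<'E'
from h import *
import pickle
np.set_printoptions(precision=4,suppress=True)
W=pickle.load(open('w4.pkl','rb'));g=W['pixels'].astype(int)
ye=(g[:,:,0]-g[:,:,2]>45)&(g[:,:,0]>90)
r,c=np.where(ye);print(r.min(),r.max(),c.min(),c.max())
for r in range(r.min()+6,r.min()+70,12):
    c=np.where(ye[r])[0]; print(r,c.min(),c.max(),at(W,(c.min(),r),.042)[:2],at(W,(c.max()+1,r),.042)[:2])
for cc in range(190,380,20):
    q=np.where(ye[:,cc])[0]
    if len(q): print('rear',cc,q.min(),at(W,(cc,q.min()),.042)[:2])
E
```

```text
ee_pos: [0.5857, -0.0307, 0.0529]
tcp_rot: [-180.0, -0.1, 179.7]
wrist_force: [-10.7, -0.7, 6.1]
time: 15.8
ee_pos: [0.5777, -0.0305, 0.2077]
tcp_rot: [-180.0, 0.4, 179.7]
wrist_force: [0.2, -1.1, 0.0]
opening: 0.0514
grasp_force: 0.0
15.85 [ 0.5773 -0.0305  0.2051] [-179.9914    0.214   179.6908] [-3.0234  8.1768 10.6605 92.2695  0.0016 -2.7142] [0.8905 0.3417 0.2177] [ 0.5112 -0.0291  0.3492]
161 305 0 332
167 227 331 [ 0.5598 -0.0758] [0.5602 0.0178]
179 227 331 [ 0.5707 -0.0762] [0.5711 0.0182]
191 228 330 [ 0.5817 -0.0758] [0.5822 0.0177]
203 228 330 [ 0.593  -0.0763] [0.5934 0.0181]
215 229 329 [ 0.6045 -0.0759] [0.6049 0.0176]
227 229 329 [ 0.6162 -0.0764] [0.6166 0.018 ]
rear 230 161 [ 0.5545 -0.0729]
rear 250 161 [ 0.5545 -0.0551]
rear 270 161 [ 0.5546 -0.0374]
rear 290 161 [ 0.5547 -0.0196]
rear 310 161 [ 0.5548 -0.0019]
rear 330 161 [0.5549 0.0158]
```

View pics/w4.png

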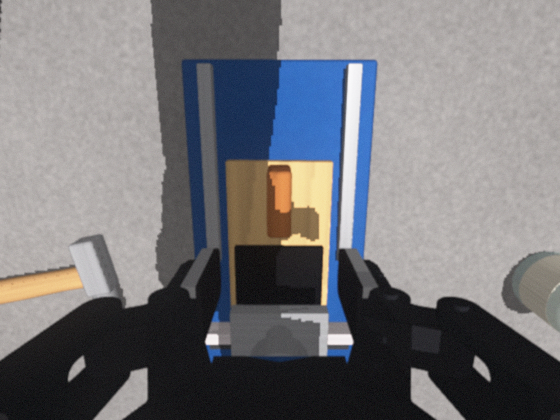

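The carrier stands square (rear edge on row 161 from col 227 to 331, x 0.5545–0.5549), centred between the strips. Now to the pedal.

```bash
python3 -m inch '[[[0,28,-45,0,0,0,0],[0,28,-50,0,0,0,0],[0,28,-50,0,0,0,0],[0,28,-50,0,0,0,0],[0,28,-50,0,0,0,0],[0,28,-48,0,0,0,0],[0,0,0,0,0,0,0]]]' 40
python3 look.py w5
python3 - <<'E'
from h import *
import pickle
np.set_printoptions(precision=4,suppress=True)
W=pickle.load(open('w5.pkl','rb'));T,S=pickle.load(open('ts.pkl','rb'))
for d in finder.mark_of('wrist','pad'):
    print(d,at(W,d['position'],.077),tri([(W,d['position']),(T,(385.1,206.7)),(S,(205.4,270.5))]))
E
```

```text
time: 16.73
ee_pos: [0.4049, -0.325, 0.2015]
tcp_rot: [179.9, -0.1, 179.4]
wrist_force: [0.7, 1.2, 0.1]
opening: -0.0001
grasp_force: 0.0
16.775 [ 0.4059 -0.3236  0.2016] [179.9268  -0.0866 179.501 ] [-38.5658   0.3197   1.9479  91.7416   0.0042 -38.0668] [ 0.096   0.1231 -0.4526] [ 0.3396 -0.3234  0.3436]
{'position': [278.3, 206.4], 'conf': 0.91} [ 0.411  -0.3244  0.077 ] (array([ 0.4125, -0.3238,  0.0808]), [array([0.8, 3. ]), array([-0.4,  0.3]), array([-0.8,  0.3])])
```

View pics/w5.png

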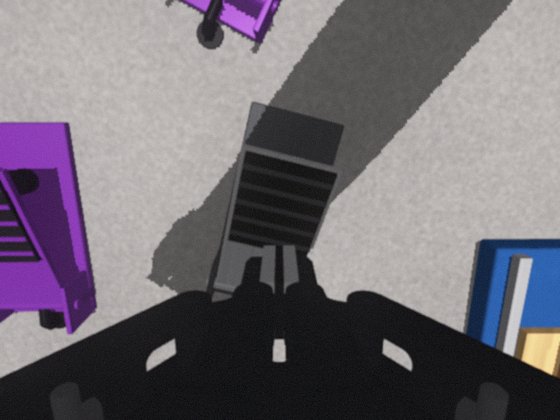

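The dark steel pedal's pad (278,206) lies just below the tool; purple ones off to left and top are clear. Pressing.

```bash
python3 -m inch '[[[0,-5,0,55,0,0,0],[0,0,0,45,0,0,0],[0,0,0,16,0,0,0],[0,0,0,0,0,0,0]]]' | grep -E 'pos|wrist'
python3 -m inch '[[[0,0,0,6,0,0,0],[0,0,0,5,0,0,0],[0,1,0,5,0,0,0],[0,1,0,5,0,0,0],[0,1,0,5,0,0,0],[0,0,0,0,0,0,0]]]' | grep -E 'pos|wrist'
```

```text
ee_pos: [0.4122, -0.3217, 0.0867]
wrist_force: [0.5, 0.4, -0.4]
ee_pos: [0.4089, -0.3225, 0.0614]
wrist_force: [-2.1, 2.4, 7.9]
```

```bash
python3 -m inch '[[[0,1,0,5,0,0,0],[0,1,0,5,0,0,0],[0,0,0,4,0,0,0],[0,0,0,3,0,0,0],[0,0,0,0,0,0,0]]]' | grep -E 'pos|wrist'
python3 -m inch '[[[0,0,0,2,0,0,0],[0,0,0,0,0,0,0]]]' | grep -E 'time|pos|wrist'
python3 -m inch '[[[0,0,0,1.5,0,0,0],[0,0,0,0,0,0,0]]]' | grep -E 'time|pos|wrist'
```

```text
ee_pos: [0.4066, -0.3221, 0.0446]
wrist_force: [-4.9, 5.3, 9.4]
time: 18.95
ee_pos: [0.4067, -0.3222, 0.0427]
wrist_force: [-4.9, 5.3, 9.7]
time: 19.2
ee_pos: [0.4067, -0.3223, 0.0419]
wrist_force: [-7.3, 5.1, 14.0]
```

```bash
python3 -m inch '[[[0,0,0,1.5,0,0,0],[0,0,0,0,0,0,0]]]' | grep -E 'time|pos|wrist'
python3 -m inch '[[[0,0,0,1.5,0,0,0],[0,0,0,0,0,0,0]]]' | grep -E 'time|pos|wrist'
```

```text
time: 19.45
ee_pos: [0.4067, -0.3223, 0.0416]
wrist_force: [-10.1, 8.9, 24.7]
time: 19.7
ee_pos: [0.4067, -0.3224, 0.0414]
wrist_force: [-15.4, 11.9, 36.2]
```

At the stop. Ease slightly, hold, and release.

```bash
python3 -m inch '[[[0,0,0,-1,0,0,0],[0,0,0,0,0,0,0],[0,0,0,0,0,0,0],[0,0,0,0,0,0,0],[0,0,0,0,0,0,0],[0,0,0,0,0,0,0],[0,0,0,0,0,0,0],[0,0,0,0,0,0,0]]]' | grep -E 'time|pos|wrist'
python3 -m inch '[[[0,0,0,0,0,0,0],[0,0,0,0,0,0,0],[0,0,0,0,0,0,0],[0,0,0,0,0,0,0],[0,0,0,0,0,0,0]]]' | grep -E 'time|pos|wrist'
python3 -m inch '[[[0,-1,0,-8,0,0,0],[0,-1,0,-8,0,0,0],[0,-1,0,-10,0,0,0],[0,-1,0,-12,0,0,0],[0,0,0,-30,0,0,0],[0,0,0,-50,0,0,0],[0,0,0,-50,0,0,0],[0,0,0,0,0,0,0]]]' | grep -E 'time|pos|wrist'
```

```text
time: 20.7
ee_pos: [0.4067, -0.3223, 0.0416]
wrist_force: [-11.2, 10.2, 28.5]
time: 21.32
ee_pos: [0.4067, -0.3223, 0.0416]
wrist_force: [-12.2, 10.2, 29.1]
time: 22.32
ee_pos: [0.412, -0.3234, 0.2106]
wrist_force: [0.6, 0.0, -0.5]
```

Run:
```python
from h import *
S=cam('scene')
cv2.imwrite('pics/end.png',cv2.resize(S['pixels'][110:380,100:440],(756,600),interpolation=cv2.INTER_CUBIC)[:,:,::-1])
```

```text
(no output)
```

View pics/end.png

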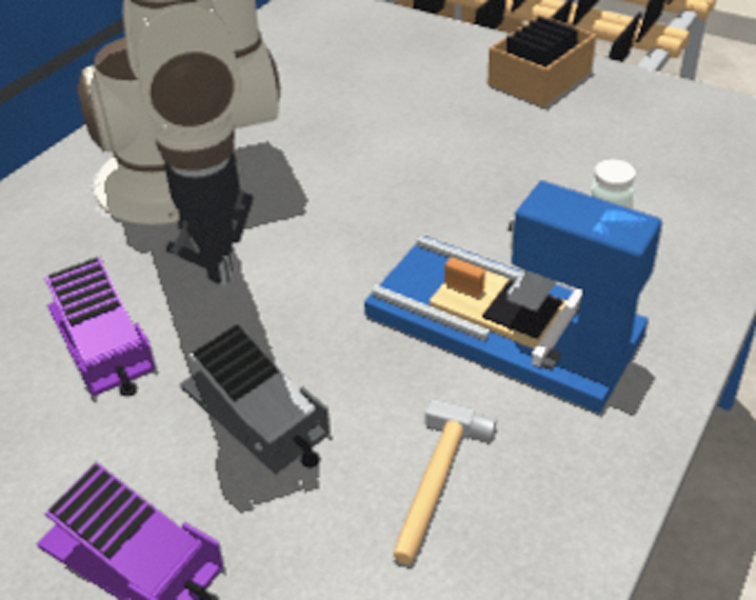

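The pedal is back up (crop 240,370), the carrier is against the gauge (505,300), the platen is raised, and the jar, hammer, carton and purple pedals look undisturbed. Handing in.

```bash
python3 -c "
from workcell import bot;print(bot.job_done())"
```

```text
the job is handed in; nothing more can be done
None
```

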